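# Index the receiver carousel and slide its tray home

## Task

The receiver changer's tray is locked out at full extension and its carousel has stopped between two stations. Push the carousel on round anticlockwise (seen from above) to its next click stop, so that the open white receiver stands on the housing side; then press the red release lever down, slide the tray fully home into the housing, and let the lever spring back up. Do not knock the bottle, the steel beaker or the wrench about.

Things in the scene. Friction and masses are not known exactly. Their poses are not given: they have to be found in the camera images.
- changer: fixed housing: white open-fronted box with blue stripes, 280 mm wide (y), spanning x 107 to 385 mm; 165 mm high from x = 177, its forward 70 mm only side walls 74 mm high. Origin on the bench in front of it, directly below the carousel's axis while the tray is fully out. +x points into the housing, the way the tray retracts; z up
- tray (a joint): how far the tray is out, m: 0.22 fully out (locked), 0 fully home; it moves along the changer's x and carries carousel, front panel and lever. Friction 3 to 4 N; stays where it is left. Fully out, a latch lets it in no more than about 3 mm until the lever is pressed; once 25 mm in, the lever may be let go
- panel (a point): centre of the outer flat face of the tray's white front panel (blue top stripe), 250 mm wide, 46 to 74 mm above the bench, 125 mm from the carousel's axis towards the changer's -x; facing -x. Pushing on it moves the tray in. It travels with the tray
- carousel (a joint): carousel angle, rad, growing anticlockwise from above, vertical axis. 0 is the wanted stop (open white receiver on the changer's +x side). Click stops every 1.571; starts between those at -1.571 and 0. Slight friction (0.05 N m) between stops; from about 0.2 rad before a stop up to 6 N at a post are needed, from about 0.07 rad it pulls itself in and is held
- lever (a joint): angle of the red release lever, rad: 0 up (at rest), 0.2 fully down. The tray is unlocked above about 0.1. A spring of some 2 to 6 N at the pad returns it
- lever_pad (a point): centre of the top face of the red lever pad, sticking out below the front panel: 50 mm (changer's x) by 80 (y) by 8 thick, top 38 mm above the bench at rest, this point 28 mm out from the panel's face. Hinged under the tray 68 mm further in; fully pressed, this point is 14 mm lower. One fingertip can hold it down and push the panel above it. Travels with the tray
- open_jar (a point): centre of the open white receiver jar, 52 mm diameter, 50 mm tall, fixed on the carousel 43 mm from its axis, top 114 mm above the bench (the three others are amber jars with blue caps of equal size). Carousel disc: 160 mm diameter, top 64 mm above the bench
- post0 (a point): black-topped steel push post 0 of the carousel: 14 mm diameter, standing 73 mm above the disc, 72 mm from the carousel's axis, at 45 degrees (anticlockwise from the changer's +x) when the carousel reads 0; this point is the centre of its top end, 137 mm above the bench, and turns with the carousel. Its top 25 mm stand clear above the jars
- post1 (a point): black-topped steel push post 1 of the carousel: 14 mm diameter, standing 73 mm above the disc, 72 mm from the carousel's axis, at 135 degrees (anticlockwise from the changer's +x) when the carousel reads 0; this point is the centre of its top end, 137 mm above the bench, and turns with the carousel. Its top 25 mm stand clear above the jars
- post2 (a point): black-topped steel push post 2 of the carousel: 14 mm diameter, standing 73 mm above the disc, 72 mm from the carousel's axis, at 225 degrees (anticlockwise from the changer's +x) when the carousel reads 0; this point is the centre of its top end, 137 mm above the bench, and turns with the carousel. Its top 25 mm stand clear above the jars
- post3 (a point): black-topped steel push post 3 of the carousel: 14 mm diameter, standing 73 mm above the disc, 72 mm from the carousel's axis, at 315 degrees (anticlockwise from the changer's +x) when the carousel reads 0; this point is the centre of its top end, 137 mm above the bench, and turns with the carousel. Its top 25 mm stand clear above the jars
- bottle: bystander: amber bottle with blue cap, 70 mm diameter, 150 mm tall; origin at the centre of its base
- beaker: bystander: steel beaker, 72 mm diameter, 90 mm tall; origin at the centre of its base
- wrench: bystander: steel wrench 170 mm long lying flat; origin on the bench at its middle

How it is judged:
On the way, in this order (a step that is already met when the one before it is completed fails the run):
1. the carousel is in its next stop, open white receiver on the housing side, with the tray still out (value of joint carousel between -0.1 and 0.1 rad and value of joint tray above 0.21 m), for 0.3 s.
2. the release lever is held down and the tray starts to move in (value of joint lever above 0.07 rad and value of joint tray below 0.212 m), for 0.05 s.
At the end, for the whole second after the job is handed in: The tray is home (within 6 mm) and at rest, the carousel is in the wanted stop (within 0.1 rad) and the lever has sprung back up (under 0.03 rad) (value of joint tray below 0.006 m and value of joint carousel between -0.1 and 0.1 rad and value of joint lever below 0.03 rad and velocity of joint tray between -0.01 and 0.01 m/s); the robot touches nothing.
It fails at once if the bottle is moved more than 30 mm (distance of bottle from where it was at the start of the episode above 0.03 m).
It fails at once if the beaker is moved more than 30 mm (distance of beaker from where it was at the start of the episode above 0.03 m).
It fails at once if the wrench is moved more than 30 mm (distance of wrench from where it was at the start of the episode above 0.03 m).
It also fails if it takes over 54 s, if anything falls off the work surface, if the arm or the gripper's body presses on something with over 40 N, if the wrist force passes 120 N, or if a joint passes its speed limit or range.

## Robot

A 6-joint arm with a two-finger parallel gripper is mounted at the origin on the work surface. World frame = base frame: x ahead of the robot, y to its left, z up, the work surface at z = 0. Lengths are in m, angles in rad, forces in N, time in s.
With the tool pointing down it reaches from about 0.35 to 0.775 m from the base axis. Payload 5.5 kg.
Tool frame: the origin (TCP) lies midway between the tips of the shut fingers; the grasp point (between the pads) lies 19 mm behind it; z points along the fingers, y is the line along which they close (so a half turn about z gives the same grasp; the last joint's range is limited). The gripper opens to 85 mm and grips with 20 to 120 N. Pads are 22 mm wide; open, the fingers measure 114 mm over their backs; the gripper's body (76 mm by 85 mm) begins 54 mm behind the grasp point. The pads swing forward as they close: fully open they stand 13 mm farther back than shut.
Start: joints at [-1.321, 0.313, 0.046, 1.304, 0, 1.431], TCP at [0.219, -0.532, 0.231] pointing down, gripper open.
Joint ranges: [-2.76, 2.76], [-0.86, 1.69], [-1.03, 1.26], [-2.2, 2.34], [-1.47, 1.5], [-3.14, 3.14]. Speed limits (rad/s): [2.57, 2.57, 3.14, 3.14, 3.14, 3.14].

## Interface

Orientations are given as a unit quaternion [w, x, y, z].
In Python, from workcell import env gives the robot as it stands. The module is installed in compiled form; this text tells all that it offers.
- The arm moves only by the tool servo_tool, never from a script. Its argument "increments" is a list of rows, each an object of numbers: "grip": the closure, from 0 (fully open) to 1 (shut); "x", "y", "z": the shift along the tool's x, y, z in mm; "roll": the turn about the tool's z in degrees. In form: [{"grip": .., "x": .., "y": .., "z": .., "roll": ..}, ...]. A call has 1 to 5 rows; each row shifts and turns the commanded pose from where the row before left it, along the tool's axes as they then stand; what a row does not reach is not made up. A row lasts 1/12 s, in which the tool goes at most 41.7 mm and 7.16 degrees, less where a joint would pass 70% of its speed; a pose out of reach is approached as far as the arm can. A call is refused whole if a number of a shift passes 41.7 or a number of a turn 7.16, either way. A call with a gripper value outside its range is refused whole. The fingers move at their own pace and stop on an object; "grip_force" is the grip in N (left out, the last holds). Time passes only in rows, so rows that do not move let the fingers close. It gives the time, the measured TCP pose, the force, the opening and the grip force at its end, in the units of the state.
- env.get_state(): the state, without advancing time (a new reading comes with each control period).
- env.read_camera(name): name is "scene" or "top" or "wrist"; returns the picture (384x512x3 uint8, red, green, blue); there is no depth.
- env.get_calibration(name): a dict with "vertical_fov" (degrees; the focal length in pixels is half the picture's height over the tangent of half this angle, whatever the lens; pixels are square), "cx", "cy" (the principal point, pixels), "rvec" (rotation vector, rad) and "tvec" (3), from world to camera coordinates, as OpenCV has them; the wrist camera has in their place "tool_from_camera" (4x4, takes a point from camera to tool coordinates, whose origin is the TCP and whose axes are the flange's). Camera axes: x right, y down, z forward; pixel columns grow to the right and rows downward; lengths in m; the calibration is good to about 2 mm. The wrist camera is an equidistant fisheye: a pixel r from the principal point sees the ray r / f radians off the axis. A picture is of the moment at which its call begins: read the wrist's pose just before it. get_calibration takes no time and is no camera call.
- env.hand_in(): hands the job in; it is judged then, once.
The state is a dict: "clock": time; "joint_pos": joint angles; "qvel": joint speeds; "tau": joint torques, N m; "tcp_pos": TCP position; "orientation": TCP orientation; "wrist_force": force on the tool from outside, world axes, zero at the start; "ft_torque": the same for the moment, N m; "finger_gap": finger opening in m; "grip_force": force on a finger pad.
Only numpy, scipy, OpenCV 4.12 (cv2) and the standard library are available. Lean on these libraries where they do the work, as an engineer would, in place of code of your own. Each camera call takes 0.05 s, during which the arm holds its last target. There are 200 camera calls.

## Working session

There is one attempt and no reset: what is moved stays moved. The work goes in short steps, Python scripts to look and compute and a tool call to move; the robot and the scene stay as the last step left them, time stands still between calls to the robot, and variables do not carry over. Pictures are saved under pics/ and viewed, at most 10 in all, crops included, and the job is handed in when it is done.

Besides the shell and the picture viewer there is one more tool, called after "Request:" by a JSON object that holds its "name" and its "arguments". servo_tool: Moves the arm, as the interface text tells. Its arguments: {"type":"object","properties":{"increments":{"type":"array"},"grip_force":{"type":"number"}},"required":["increments"]}

```bash
mkdir -p pics
cat > h.py <<'E'
import numpy as np, cv2
from workcell import env
def cal(n):
    c=env.get_calibration(n); f=192/np.tan(np.radians(c["vertical_fov"])/2)
    R=cv2.Rodrigues(np.array(c["rvec"],float))[0]; return f,c["cx"],c["cy"],R,np.array(c["tvec"],float).ravel()
def ray(n,u,v,z):
    f,cx,cy,R,t=cal(n); d=R.T@np.array([(u-cx)/f,(v-cy)/f,1]); o=-R.T@t
    return o+d*(z-o[2])/d[2]
def proj(n,p):
    f,cx,cy,R,t=cal(n); q=R@np.array(p)+t; return np.array([f*q[0]/q[2]+cx,f*q[1]/q[2]+cy])
def snap(n,fn):
    im=env.read_camera(n); cv2.imwrite(fn,im[:,:,::-1]); return im
E
python3 - <<'E'
from h import *
a=snap("top","pics/t.png");b=snap("scene","pics/s.png")
s=env.get_state();print(s["clock"],s["tcp_pos"],s["orientation"],s["wrist_force"])
for n in("top","scene"):print(env.get_calibration(n))
E
```

```text
0.1 [ 0.21837162 -0.5314165   0.23049584] [-8.29192488e-04  9.81064252e-01  1.93680777e-01 -5.62448136e-05] [ 0.69871774  0.51663384 -0.36739661]
{'vertical_fov': 44.183995761455, 'cx': 259.6276449748619, 'cy': 187.8065868089589, 'rvec': array([ 2.15472664, -2.16021363,  0.09633551]), 'tvec': array([0.0598488 , 0.56601821, 1.38246554])}
{'vertical_fov': 44.00503694023711, 'cx': 245.0737999498073, 'cy': 193.3008926441123, 'rvec': array([ 0.67901268,  2.75319324, -0.90562349]), 'tvec': array([ 0.46707164, -0.18072926,  1.52158613])}
```

View pics/t.png

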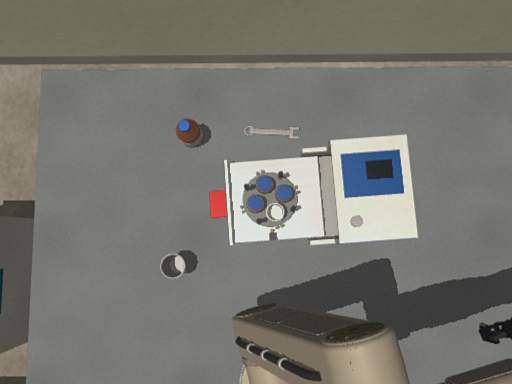

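View pics/s.png

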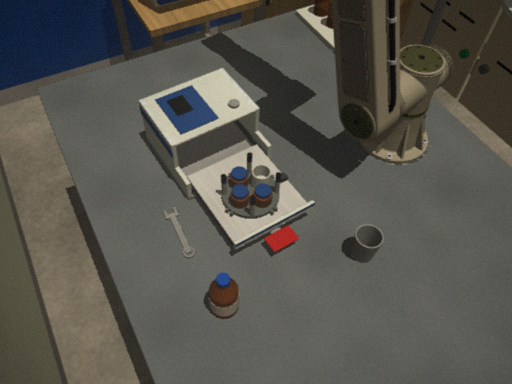

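The top view shows the housing on the right, so changer +x is roughly world -y. The white jar is at about (276,212), the carousel centre at (270,199) and the red pad at (218,204). Next I'll measure these more exactly.

Run:
```python
from h import *
im=cv2.imread("pics/t.png"); hsv=cv2.cvtColor(im,cv2.COLOR_BGR2HSV)
def blobs(m,lo=15):
    n,l,st,c=cv2.connectedComponentsWithStats(m.astype(np.uint8)); return [(c[i],st[i]) for i in range(1,n) if st[i,4]>=lo]
H,S,V=cv2.split(hsv)
red=((H<6)|(H>174))&(S>180)&(V>120)
for c,s in blobs(red): print("red",c.round(1),s,ray("top",*c,.038).round(4))
blue=(abs(H.astype(int)-112)<12)&(S>120)&(V>60)
for c,s in blobs(blue): print("blue",c.round(1),s,ray("top",*c,.114).round(4))
# housing top contour
w=((V>170)&(S<60)).astype(np.uint8); w[:, :322]=0
cs,_=cv2.findContours(w,cv2.RETR_EXTERNAL,cv2.CHAIN_APPROX_NONE)
c=max(cs,key=cv2.contourArea); r=cv2.minAreaRect(c); B=cv2.boxPoints(r)
for p in B: print("box",p.round(1),ray("top",*p,.165).round(4))
cv2.imwrite("pics/crop.png",cv2.resize(im[130:265,195:330],None,fx=4.4,fy=4.4,interpolation=cv2.INTER_CUBIC))
```

```text
red [217.9 201.7] [210 191  17  26 249] [0.5243 0.1822 0.038 ]
blue [183.9 125.4] [179 120  11  12 104] [0.7375 0.2732 0.114 ]
blue [370.1 174.3] [ 341  150   63   47 2004] [ 0.5941 -0.2535  0.114 ]
blue [264.3 183.3] [257 177  15  14 158] [0.5699 0.0438 0.114 ]
blue [283.7 192.4] [277 186  14  14 156] [ 0.5439 -0.0106  0.114 ]
blue [255.1 202.7] [248 196  15  14 156] [0.5152 0.0696 0.114 ]
box [328.7 139.9] [ 0.6824 -0.1325  0.165 ]
box [409.4 133.7] [ 0.6984 -0.3517  0.165 ]
box [417.3 237. ] [ 0.4188 -0.3628  0.165 ]
box [336.6 243.2] [ 0.4027 -0.1488  0.165 ]
```

View pics/crop.png

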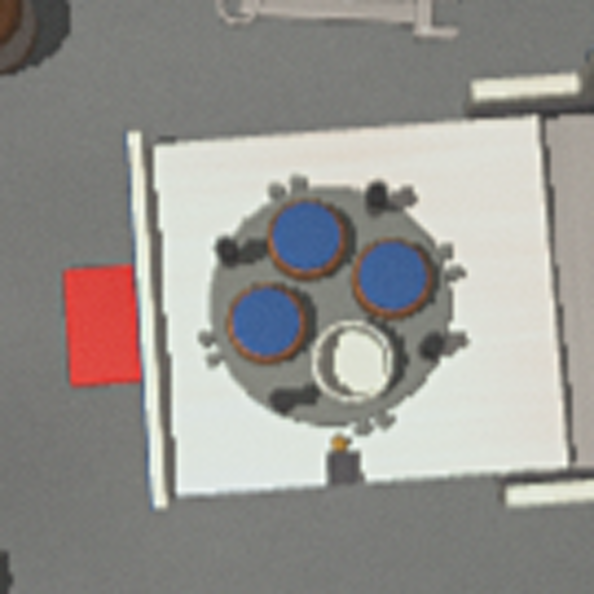

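Request:
{"name": "servo_tool", "arguments": {"increments": [{"grip": 1,"x": 28.5,"y": -20.8,"z": 0,"roll": 0},{"grip": 1,"x": 28.5,"y": -20.8,"z": 0,"roll": 0},{"grip": 1,"x": 28.5,"y": -20.8,"z": 0,"roll": 0},{"grip": 1,"x": 28.5,"y": -20.8,"z": 0,"roll": 0},{"grip": 1,"x": 28.5,"y": -20.8,"z": 0,"roll": 0}], "grip_force": 40}}

```text
clock: 0.52
tcp_pos: [0.3111, -0.3799, 0.2308]
orientation: [-0.0, 0.981, 0.193, -0.0]
wrist_force: [0.2, -0.2, 0.6]
finger_gap: 0.026
grip_force: 0.0
```

Request:
{"name": "servo_tool", "arguments": {"increments": [{"grip": 1,"x": 28.5,"y": -20.8,"z": 0,"roll": 0},{"grip": 1,"x": 28.5,"y": -20.8,"z": 0,"roll": 0},{"grip": 1,"x": 28.5,"y": -20.8,"z": 0,"roll": 0},{"grip": 1,"x": 28.5,"y": -20.8,"z": 0,"roll": 0},{"grip": 1,"x": 28.5,"y": -20.8,"z": 0,"roll": 0}]}}

```text
clock: 0.93
tcp_pos: [0.4034, -0.2294, 0.2311]
orientation: [-0.0, 0.981, 0.194, -0.0]
wrist_force: [0.3, 0.0, -0.6]
finger_gap: 0.0
grip_force: 0.0
```

Request:
{"name": "servo_tool", "arguments": {"increments": [{"grip": 1,"x": 28.5,"y": -20.8,"z": 0,"roll": 0},{"grip": 1,"x": 28.5,"y": -20.8,"z": 0,"roll": 0},{"grip": 1,"x": 28.5,"y": -20.8,"z": 0,"roll": 0},{"grip": 1,"x": 28.5,"y": -20.8,"z": 0,"roll": 0},{"grip": 1,"x": 28.5,"y": -20.8,"z": 0,"roll": 0}]}}

```text
clock: 1.35
tcp_pos: [0.4957, -0.0791, 0.231]
orientation: [-0.0, 0.981, 0.194, -0.0]
wrist_force: [-0.4, -0.8, 0.2]
finger_gap: -0.0
grip_force: 0.0
```

Request:
{"name": "servo_tool", "arguments": {"increments": [{"grip": 1,"x": 28.5,"y": -20.8,"z": 0,"roll": 0},{"grip": 1,"x": 28.5,"y": -20.8,"z": 0,"roll": 0},{"grip": 1,"x": 28.5,"y": -20.8,"z": 0,"roll": 0},{"grip": 1,"x": 28.5,"y": -20.8,"z": 0,"roll": 0},{"grip": 1,"x": 0,"y": 0,"z": 0,"roll": 0}]}}

```text
clock: 1.77
tcp_pos: [0.5714, 0.0442, 0.2303]
orientation: [-0.001, 0.981, 0.196, 0.0]
wrist_force: [0.1, 0.0, -0.4]
finger_gap: -0.0001
grip_force: 0.0
```

Request:
{"name": "servo_tool", "arguments": {"increments": [{"grip": 1,"x": 26,"y": -18,"z": 0,"roll": 0},{"grip": 1,"x": 0,"y": 0,"z": 20,"roll": -6.4},{"grip": 1,"x": 0,"y": 0,"z": 20,"roll": -6.4},{"grip": 1,"x": 0,"y": 0,"z": 20,"roll": 0},{"grip": 1,"x": 0,"y": 0,"z": 0,"roll": 0}]}}

```text
clock: 2.18
tcp_pos: [0.5834, 0.0659, 0.1666]
orientation: [-0.001, 0.953, 0.302, -0.004]
wrist_force: [-0.8, -0.1, -0.6]
finger_gap: 0.0002
grip_force: 0.0
```

Run:
```python
from h import *
s=env.get_state();print(s["tcp_pos"],s["orientation"],env.get_calibration("wrist"))
a=snap("wrist","pics/w1.png")
```

```text
[0.58344028 0.06593287 0.16663589] [-0.00120363  0.95332576  0.301917   -0.00383033] {'vertical_fov': 65.70646984690485, 'cx': 255.29427413784714, 'cy': 190.45139807176525, 'tool_from_camera': array([[ 4.90933244e-04, -9.56256124e-01, -2.92530314e-01,
         7.24856007e-02],
       [ 9.99999640e-01,  6.71721646e-04, -5.17569847e-04,
         2.76909341e-04],
       [ 6.91428280e-04, -2.92529955e-01,  9.56256110e-01,
        -1.42821954e-01],
       [ 0.00000000e+00,  0.00000000e+00,  0.00000000e+00,
         1.00000000e+00]])}
```

View pics/w1.png

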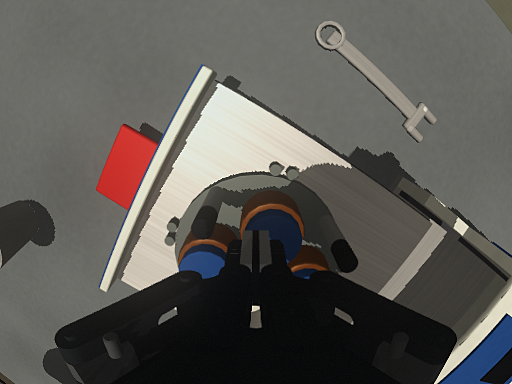

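The wrist view has post 2 at (200,220), to the left of the shut fingers, and post 1 at (345,255). The fingers are above the cap between them, so I can go down and start the push.

Request:
{"name": "servo_tool", "arguments": {"increments": [{"grip": 1,"x": 7,"y": 0,"z": 20,"roll": 0},{"grip": 1,"x": 0,"y": 0,"z": 20,"roll": 0},{"grip": 1,"x": 0,"y": 0,"z": 6,"roll": 0},{"grip": 1,"x": 0,"y": 0,"z": 0,"roll": 0}]}}

```text
clock: 2.57
tcp_pos: [0.5911, 0.0697, 0.1245]
orientation: [-0.0, 0.953, 0.301, -0.001]
wrist_force: [-0.6, 1.2, -0.2]
finger_gap: -0.0003
grip_force: 0.0
```

Request:
{"name": "servo_tool", "arguments": {"increments": [{"grip": 1,"x": -0.4,"y": -7.5,"z": 0,"roll": -6},{"grip": 1,"x": -0.4,"y": -7.5,"z": 0,"roll": -6},{"grip": 1,"x": -0.4,"y": -7.5,"z": 0,"roll": -6},{"grip": 1,"x": -0.4,"y": -7.5,"z": 0,"roll": -6}]}}

```text
clock: 2.9
tcp_pos: [0.5715, 0.0901, 0.1275]
orientation: [0.001, 0.869, 0.495, 0.001]
wrist_force: [1.2, -1.2, 0.0]
finger_gap: 0.0001
grip_force: 0.4
```

Request:
{"name": "servo_tool", "arguments": {"increments": [{"grip": 1,"x": -0.6,"y": -7.5,"z": 3,"roll": -6},{"grip": 1,"x": -0.6,"y": -7.5,"z": 3,"roll": -6},{"grip": 1,"x": -0.6,"y": -7.5,"z": 0,"roll": -6},{"grip": 1,"x": -0.6,"y": -7.5,"z": 0,"roll": -6}]}}

```text
clock: 3.23
tcp_pos: [0.5428, 0.0992, 0.1215]
orientation: [0.001, 0.747, 0.665, 0.001]
wrist_force: [0.7, 0.7, -0.7]
finger_gap: 0.0001
grip_force: 0.5
```

```bash
cat > car.py <<'E'
from h import *
import sys
im=snap("top",sys.argv[1])[:,:,::-1].copy(); H,S,V=cv2.split(cv2.cvtColor(im,cv2.COLOR_BGR2HSV))
m=((abs(H.astype(int)-112)<12)&(S>120)&(V>40)).astype(np.uint8)
n,l,st,c=cv2.connectedComponentsWithStats(m)
for i in range(1,n):
    if st[i,4]>20:
        p=ray("top",*c[i],.114); d=p[:2]-[.5296,.0295]
        if np.hypot(*d)<.08: print(st[i,4],p.round(4),"changer angle",round(np.degrees(np.arctan2(d[1],d[0]))+87,1),"r",np.hypot(*d).round(4))
s=env.get_state();d=s["tcp_pos"][:2]-[.5296,.0295];print(s["clock"],s["tcp_pos"],np.hypot(*d),np.degrees(np.arctan2(d[1],d[0])),s["wrist_force"])
cv2.imwrite(sys.argv[1],cv2.resize(im[110:280,180:430],None,fx=2.6,fy=2.6))
E
python3 car.py pics/c1.png
```

```text
107 [0.4969 0.0514 0.114 ] changer angle 233.2 r 0.0394
3.2833 [0.54105287 0.09941254 0.12138597] 0.07084441997764268 80.69660625320834 [-2.48154805  0.29616324  0.01921531]
```

View pics/c1.png

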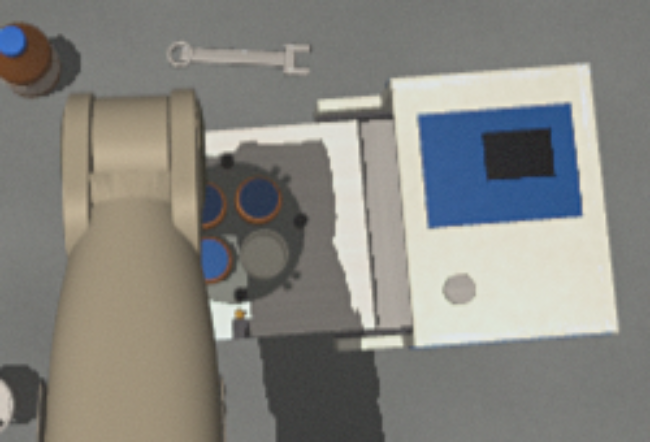

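The carousel is turning. The white jar is now at about (262,255) in the crop and the posts at (300,220), (228,160) and (241,295). I'll keep going along the arc.

Request:
{"name": "servo_tool", "arguments": {"increments": [{"grip": 1,"x": -0.4,"y": -7.5,"z": 0,"roll": -6},{"grip": 1,"x": -0.4,"y": -7.5,"z": 0,"roll": -6},{"grip": 1,"x": -0.4,"y": -7.5,"z": 0,"roll": -6},{"grip": 1,"x": -0.4,"y": -7.5,"z": 0,"roll": -6},{"grip": 1,"x": 0,"y": 0,"z": 0,"roll": 0}]}}

```text
clock: 3.7
tcp_pos: [0.5118, 0.0962, 0.121]
orientation: [0.001, 0.594, 0.805, 0.0]
wrist_force: [-0.7, -0.3, -0.1]
finger_gap: -0.0002
grip_force: 0.0
```

```bash
cat >> car.py <<'E'
# dark post tops seen near the 72 mm ring
m=((V<45)).astype(np.uint8)
n,l,st,c=cv2.connectedComponentsWithStats(m)
for i in range(1,n):
    p=ray("top",*c[i],.137); d=p[:2]-[.5296,.0295]
    if 4<=st[i,4]<80 and .06<np.hypot(*d)<.085: print("post",st[i,4],c[i].round(1),"ang",round(np.degrees(np.arctan2(d[1],d[0]))+87,1),"r",np.hypot(*d).round(4))
E
python3 car.py pics/c2.png
```

```text
55 [0.4792 0.0406 0.114 ] changer angle 254.5 r 0.0516
3.75 [0.51247828 0.09618001 0.12081377] 0.06884313514452696 104.40097043966904 [0.75089701 0.15234637 0.33692554]
post 4 [291.5 182.2] ang 30.4 r 0.0732
post 4 [290.8 184.8] ang 26.5 r 0.0677
post 12 [283.4 219.2] ang -61.3 r 0.0726
```

Request:
{"name": "servo_tool", "arguments": {"increments": [{"grip": 1,"x": 0.8,"y": -5,"z": 0,"roll": -4},{"grip": 1,"x": 0.8,"y": -5,"z": 0,"roll": -4},{"grip": 1,"x": 0.8,"y": -5,"z": 0,"roll": -4},{"grip": 1,"x": 0.8,"y": -5,"z": 0,"roll": -4},{"grip": 1,"x": 0,"y": 0,"z": 0,"roll": 0}]}}

```text
clock: 4.17
tcp_pos: [0.4981, 0.0919, 0.1213]
orientation: [0.004, 0.477, 0.879, 0.003]
wrist_force: [5.3, -0.6, -0.3]
finger_gap: -0.0
grip_force: 2.3
```

```bash
python3 car.py pics/c3.png
```

```text
66 [0.5817 0.0274 0.114 ] changer angle 84.7 r 0.0522
4.2167 [0.49701333 0.09149509 0.12116497] 0.07003772423404118 117.72789922644729 [ 5.04525203 -0.25604622  0.51213295]
post 4 [289.  181.5] ang 35.0 r 0.0688
post 9 [287.3 216.9] ang -51.6 r 0.0738
```

Request:
{"name": "servo_tool", "arguments": {"increments": [{"grip": 1,"x": 0,"y": -4,"z": 0,"roll": -3},{"grip": 1,"x": 0,"y": -4,"z": 0,"roll": -3},{"grip": 1,"x": 0,"y": 0,"z": 0,"roll": 0},{"grip": 1,"x": 0,"y": 0,"z": 0,"roll": 0}]}}

```text
clock: 4.55
tcp_pos: [0.4892, 0.0873, 0.1209]
orientation: [0.002, 0.432, 0.902, 0.002]
wrist_force: [3.9, 2.7, -0.9]
finger_gap: -0.0003
grip_force: 2.3
```

```bash
python3 car.py pics/c4.png
```

```text
93 [0.5778 0.0305 0.114 ] changer angle 88.2 r 0.0482
4.6 [0.48913937 0.08725157 0.1209338 ] 0.07051458212782445 125.01500801240812 [ 5.67954616  1.89621316 -0.03906479]
post 6 [289.7 213.8] ang -43.3 r 0.0726
```

The carousel is in the stop now. I'll back off, rise and turn to line up with the panel.

Request:
{"name": "servo_tool", "arguments": {"increments": [{"grip": 1,"x": 0,"y": 8,"z": 0,"roll": 0},{"grip": 1,"x": 0,"y": 7,"z": 0,"roll": 0},{"grip": 1,"x": 0,"y": 0,"z": -30,"roll": 0},{"grip": 1,"x": 0,"y": 0,"z": -30,"roll": 7},{"grip": 1,"x": 0,"y": 0,"z": 0,"roll": 7}]}}

```text
clock: 5.02
tcp_pos: [0.5006, 0.097, 0.1844]
orientation: [0.003, 0.539, 0.842, 0.002]
wrist_force: [0.9, 0.9, 0.9]
finger_gap: -0.0002
grip_force: 0.0
```

Request:
{"name": "servo_tool", "arguments": {"increments": [{"grip": 1,"x": 0,"y": 0,"z": 0,"roll": 7},{"grip": 1,"x": 0,"y": 0,"z": 0,"roll": 7},{"grip": 1,"x": 0,"y": 0,"z": 0,"roll": 7},{"grip": 1,"x": 36,"y": 10,"z": 0,"roll": 0},{"grip": 1,"x": 36,"y": 10,"z": 0,"roll": 0}]}}

```text
clock: 5.43
tcp_pos: [0.5127, 0.1694, 0.1794]
orientation: [0.0, 0.684, 0.73, -0.0]
wrist_force: [1.1, 0.7, -0.1]
finger_gap: 0.0
grip_force: 0.0
```

```bash
python3 car.py pics/c5.png; python3 -c "
from h import *
s=env.get_state();print(s['tcp_pos'],s['orientation'])
snap('wrist','pics/w2.png')"
```

```text
5.4833 [0.51390963 0.17609154 0.17936342] 0.14742885161207198 96.1093731626962 [2.78151081 3.38665151 0.65855857]
post 11 [250.7 180.5] ang 135.6 r 0.0687
post 10 [253.4 216.7] ang 228.0 r 0.0702
[0.51390963 0.17609154 0.17936342] [-0.00087493  0.68102506  0.73225697  0.00195669]
```

View pics/w2.png

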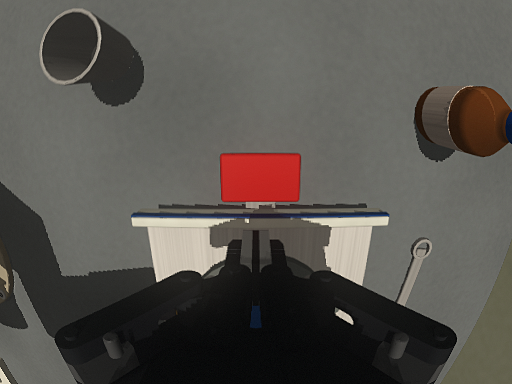

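View pics/c5.png

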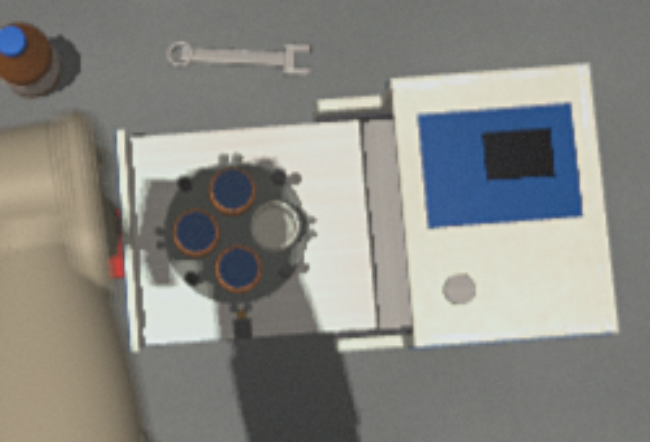

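The wrist view shows the pad at (260,177) and the panel's top edge near row 213, both square to the tool. In the top view the white jar is on the housing side.

Run:
```python
from h import *
from scipy.spatial.transform import Rotation as Ro
c=env.get_calibration("wrist");T=c["tool_from_camera"];f=192/np.tan(np.radians(c["vertical_fov"]/2))
s=env.get_state();w,x,y,z=s["orientation"];R=Ro.from_quat([x,y,z,w]).as_matrix();p=np.array([.5139,.1761,.1794])
def wr(u,v,h):
    a=np.array([u-c["cx"],v-c["cy"]]);r=np.hypot(*a);t=r/f
    d=R@T[:3,:3]@np.r_[a/r*np.sin(t),np.cos(t)];o=p+R@T[:3,3]
    return (o+d*(h-o[2])/d[2]).round(4)
print("pad",wr(260.5,177,.038),"pad outer",wr(260.5,154,.038)); print("panel top outer",wr(132,215,.074),wr(388,213,.074)); print(s["tcp_pos"],s["orientation"])
```

```text
pad [0.5173 0.1769 0.038 ] pad outer [0.5155 0.1999 0.038 ]
panel top outer [0.3969 0.1403 0.074 ] [0.6413 0.1607 0.074 ]
[0.51317307 0.17365091 0.17914157] [-2.80873555e-04  6.80133466e-01  7.33088024e-01  5.82158876e-04]
```

Request:
{"name": "servo_tool", "arguments": {"increments": [{"grip": 1,"x": -3,"y": 3,"z": 0,"roll": 0},{"grip": 1,"x": 0,"y": 0,"z": 38,"roll": 0},{"grip": 1,"x": 0,"y": 0,"z": 38,"roll": 0},{"grip": 1,"x": 0,"y": 0,"z": 38,"roll": 0},{"grip": 1,"x": 0,"y": 0,"z": 18,"roll": 0}]}}

```text
clock: 5.95
tcp_pos: [0.5125, 0.1652, 0.043]
orientation: [-0.002, 0.682, 0.731, -0.003]
wrist_force: [-0.7, 0.2, -0.0]
finger_gap: -0.0003
grip_force: 0.0
```

Request:
{"name": "servo_tool", "arguments": {"increments": [{"grip": 1,"x": 0,"y": 0,"z": 0,"roll": 0},{"grip": 1,"x": 0,"y": 0,"z": 0,"roll": 0}]}}

```text
clock: 6.12
tcp_pos: [0.5145, 0.1658, 0.0465]
orientation: [-0.001, 0.682, 0.732, -0.001]
wrist_force: [-0.3, -0.2, 0.3]
finger_gap: 0.0001
grip_force: 0.0
```

Request:
{"name": "servo_tool", "arguments": {"increments": [{"grip": 1,"x": 0,"y": 0,"z": 5,"roll": 0},{"grip": 1,"x": 0,"y": 0,"z": 5,"roll": 0},{"grip": 1,"x": 0,"y": 0,"z": 4,"roll": 0},{"grip": 1,"x": 0,"y": 0,"z": 3,"roll": 0},{"grip": 1,"x": 0,"y": 0,"z": 0,"roll": 0}]}}

```text
clock: 6.53
tcp_pos: [0.5175, 0.167, 0.0317]
orientation: [0.002, 0.681, 0.732, 0.002]
wrist_force: [0.4, -0.6, 5.4]
finger_gap: -0.0001
grip_force: 2.9
```

Request:
{"name": "servo_tool", "arguments": {"increments": [{"grip": 1,"x": 0,"y": 0,"z": 0,"roll": 0}]}}

```text
clock: 6.62
tcp_pos: [0.5175, 0.167, 0.032]
orientation: [0.002, 0.681, 0.732, 0.002]
wrist_force: [0.6, -0.7, 6.1]
finger_gap: -0.0002
grip_force: 2.8
```

Request:
{"name": "servo_tool", "arguments": {"increments": [{"grip": 1,"x": 0,"y": 0,"z": 2.5,"roll": 0},{"grip": 1,"x": -4,"y": 0,"z": 0,"roll": 0},{"grip": 1,"x": -4,"y": 0,"z": 0,"roll": 0},{"grip": 1,"x": -4,"y": 0,"z": 0,"roll": 0},{"grip": 1,"x": 0,"y": 0,"z": 0,"roll": 0}]}}

```text
clock: 7.03
tcp_pos: [0.5184, 0.1554, 0.0298]
orientation: [0.001, 0.681, 0.732, 0.002]
wrist_force: [-0.8, 1.1, 6.7]
finger_gap: -0.0001
grip_force: 3.5
```

Request:
{"name": "servo_tool", "arguments": {"increments": [{"grip": 1,"x": -4,"y": 0,"z": 0,"roll": 0},{"grip": 1,"x": -4,"y": 0,"z": 0,"roll": 0},{"grip": 1,"x": -4,"y": 0,"z": 0,"roll": 0},{"grip": 1,"x": 0,"y": 0,"z": 0,"roll": 0}]}}

```text
clock: 7.37
tcp_pos: [0.5192, 0.1434, 0.0298]
orientation: [0.001, 0.681, 0.732, 0.002]
wrist_force: [0.6, 1.0, 6.7]
finger_gap: -0.0001
grip_force: 3.5
```

Request:
{"name": "servo_tool", "arguments": {"increments": [{"grip": 1,"x": -4,"y": 0,"z": 0,"roll": 0},{"grip": 1,"x": -3,"y": 0,"z": 0,"roll": 0},{"grip": 1,"x": 0,"y": 0,"z": 0,"roll": 0}]}}

```text
clock: 7.62
tcp_pos: [0.5197, 0.1365, 0.0298]
orientation: [0.001, 0.681, 0.732, 0.002]
wrist_force: [-0.1, 1.4, 7.6]
finger_gap: -0.0002
grip_force: 3.6
```

Run:
```python
from h import *
a=snap("wrist","pics/w3.png"); print(env.get_state()["wrist_force"],env.get_state()["tcp_pos"])
b=snap("top","pics/t3.png")
r=np.hstack([a[:,:],cv2.resize(b[130:270,190:330],(384,384))])
cv2.imwrite("pics/v3.png",cv2.resize(r,(798,342))[:,:,::-1])
```

```text
[0.52415177 1.87358887 7.1692554 ] [0.51972417 0.1365578  0.0298366 ]
```

View pics/v3.png

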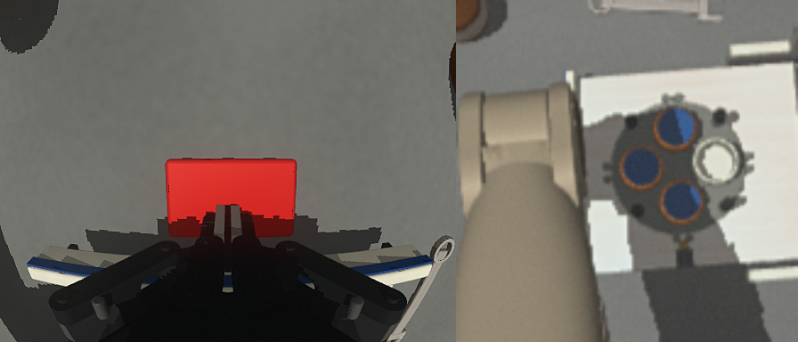

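The tray is moving in: the carousel has shifted about 12 px towards the housing and the white jar is still on the housing side. It's well past 25 mm, so I'll let the lever up and keep pushing on the panel.

Request:
{"name": "servo_tool", "arguments": {"increments": [{"grip": 1,"x": -5,"y": 0,"z": 0,"roll": 0},{"grip": 1,"x": -6,"y": 0,"z": -7,"roll": 0},{"grip": 1,"x": -8,"y": 0,"z": -8,"roll": 0},{"grip": 1,"x": -8,"y": 0,"z": 0,"roll": 0},{"grip": 1,"x": -8,"y": 0,"z": 0,"roll": 0}]}}

```text
clock: 8.13
tcp_pos: [0.5207, 0.1009, 0.0437]
orientation: [0.0, 0.681, 0.732, 0.001]
wrist_force: [-0.1, 4.8, 2.9]
finger_gap: -0.0002
grip_force: 2.3
```

Request:
{"name": "servo_tool", "arguments": {"increments": [{"grip": 1,"x": -10,"y": 0,"z": 0,"roll": 0},{"grip": 1,"x": -10,"y": 0,"z": 0,"roll": 0},{"grip": 1,"x": -10,"y": 0,"z": 0,"roll": 0},{"grip": 1,"x": -10,"y": 0,"z": 0,"roll": 0},{"grip": 1,"x": -10,"y": 0,"z": 0,"roll": 0}]}}

```text
clock: 8.55
tcp_pos: [0.5243, 0.0502, 0.043]
orientation: [0.0, 0.681, 0.732, 0.0]
wrist_force: [1.7, 5.5, 3.4]
finger_gap: -0.0
grip_force: 2.5
```

Request:
{"name": "servo_tool", "arguments": {"increments": [{"grip": 1,"x": -10,"y": 0,"z": 0,"roll": 0},{"grip": 1,"x": -10,"y": 0,"z": 0,"roll": 0},{"grip": 1,"x": -10,"y": 0,"z": 0,"roll": 0},{"grip": 1,"x": -10,"y": 0,"z": 0,"roll": 0},{"grip": 1,"x": 0,"y": 0,"z": 0,"roll": 0}]}}

```text
clock: 8.97
tcp_pos: [0.5269, 0.0086, 0.0426]
orientation: [0.001, 0.682, 0.731, -0.001]
wrist_force: [-0.3, -0.7, -0.1]
finger_gap: -0.0001
grip_force: 0.0
```

Request:
{"name": "servo_tool", "arguments": {"increments": [{"grip": 1,"x": -8,"y": 0,"z": 0,"roll": 0},{"grip": 1,"x": -8,"y": 0,"z": 0,"roll": 0},{"grip": 1,"x": -8,"y": 0,"z": 0,"roll": 0},{"grip": 1,"x": -8,"y": 0,"z": 0,"roll": 0},{"grip": 1,"x": -6,"y": 0,"z": 0,"roll": 0}]}}

```text
clock: 9.38
tcp_pos: [0.5288, -0.0272, 0.0424]
orientation: [-0.0, 0.681, 0.732, -0.0]
wrist_force: [-0.5, 4.8, 0.7]
finger_gap: -0.0001
grip_force: 2.1
```

Request:
{"name": "servo_tool", "arguments": {"increments": [{"grip": 1,"x": -4,"y": 0,"z": 0,"roll": 0},{"grip": 1,"x": -4,"y": 0,"z": 0,"roll": 0},{"grip": 1,"x": -3,"y": 0,"z": 0,"roll": 0},{"grip": 1,"x": 0,"y": 0,"z": 0,"roll": 0}]}}

```text
clock: 9.72
tcp_pos: [0.5299, -0.0384, 0.0425]
orientation: [0.0, 0.681, 0.732, -0.001]
wrist_force: [-0.3, 0.6, -0.3]
finger_gap: 0.0001
grip_force: 0.3
```

Request:
{"name": "servo_tool", "arguments": {"increments": [{"grip": 1,"x": -3,"y": 0,"z": 0,"roll": 0},{"grip": 1,"x": -3,"y": 0,"z": 0,"roll": 0},{"grip": 1,"x": -3,"y": 0,"z": 0,"roll": 0},{"grip": 1,"x": -3,"y": 0,"z": 0,"roll": 0}]}}

```text
clock: 10.05
tcp_pos: [0.5307, -0.0495, 0.0425]
orientation: [-0.0, 0.681, 0.732, -0.0]
wrist_force: [-1.2, 4.6, -1.2]
finger_gap: -0.0
grip_force: 2.0
```

Request:
{"name": "servo_tool", "arguments": {"increments": [{"grip": 1,"x": -2,"y": 0,"z": 0,"roll": 0},{"grip": 1,"x": -2,"y": 0,"z": 0,"roll": 0},{"grip": 1,"x": -2,"y": 0,"z": 0,"roll": 0}]}}

```text
clock: 10.3
tcp_pos: [0.5312, -0.0556, 0.0426]
orientation: [-0.0, 0.681, 0.732, -0.0]
wrist_force: [-1.2, 3.7, -3.0]
finger_gap: -0.0
grip_force: 1.9
```

Request:
{"name": "servo_tool", "arguments": {"increments": [{"grip": 1,"x": -2,"y": 0,"z": 0,"roll": 0},{"grip": 1,"x": -2,"y": 0,"z": 0,"roll": 0},{"grip": 1,"x": -2,"y": 0,"z": 0,"roll": 0}]}}

```text
clock: 10.55
tcp_pos: [0.5311, -0.0561, 0.0427]
orientation: [-0.004, 0.68, 0.733, 0.004]
wrist_force: [-1.0, 28.4, 3.8]
finger_gap: 0.0
grip_force: 14.3
```

Request:
{"name": "servo_tool", "arguments": {"increments": [{"grip": 1,"x": -2,"y": 0,"z": 0,"roll": 0},{"grip": 1,"x": -2,"y": 0,"z": 0,"roll": 0}]}}

```text
clock: 10.72
tcp_pos: [0.5311, -0.0561, 0.0427]
orientation: [-0.007, 0.679, 0.734, 0.007]
wrist_force: [-1.0, 42.3, 8.4]
finger_gap: -0.0001
grip_force: 21.1
```

That's the end stop: the force rose to 42 N and the position held. I'll pull back and rise.

Request:
{"name": "servo_tool", "arguments": {"increments": [{"grip": 1,"x": 8,"y": 0,"z": 0,"roll": 0},{"grip": 1,"x": 8,"y": 0,"z": 0,"roll": 0},{"grip": 1,"x": 8,"y": 0,"z": -10,"roll": 0},{"grip": 1,"x": 20,"y": 0,"z": -30,"roll": 0},{"grip": 1,"x": 30,"y": 0,"z": -25,"roll": 0}]}}

```text
clock: 11.13
tcp_pos: [0.5275, 0.0068, 0.1093]
orientation: [0.001, 0.683, 0.731, -0.001]
wrist_force: [1.1, -0.9, 0.2]
finger_gap: -0.0
grip_force: 0.0
```

Request:
{"name": "servo_tool", "arguments": {"increments": [{"grip": 1,"x": 30,"y": 0,"z": -25,"roll": 0},{"grip": 1,"x": 30,"y": 0,"z": -25,"roll": 0},{"grip": 1,"x": 30,"y": 0,"z": 0,"roll": 0},{"grip": 1,"x": 0,"y": 0,"z": 0,"roll": 0},{"grip": 1,"x": 0,"y": 0,"z": 0,"roll": 0}]}}

```text
clock: 11.55
tcp_pos: [0.5212, 0.099, 0.1593]
orientation: [0.002, 0.68, 0.733, 0.001]
wrist_force: [-0.4, -0.2, -0.6]
finger_gap: 0.0
grip_force: 0.0
```

Run:
```python
from h import *
a=snap("scene","pics/s4.png"); s=env.get_state(); print(s["clock"],s["wrist_force"],s["tcp_pos"])
b=snap("top","pics/t4.png")
r=np.hstack([a,cv2.resize(b[115:275,230:430],(480,384))])
cv2.imwrite("pics/v4.png",cv2.resize(r,(798,309))[:,:,::-1])
```

```text
11.6 [-0.22619649 -0.38040576 -0.55970023] [0.52085203 0.09802164 0.15856481]
```

View pics/v4.png

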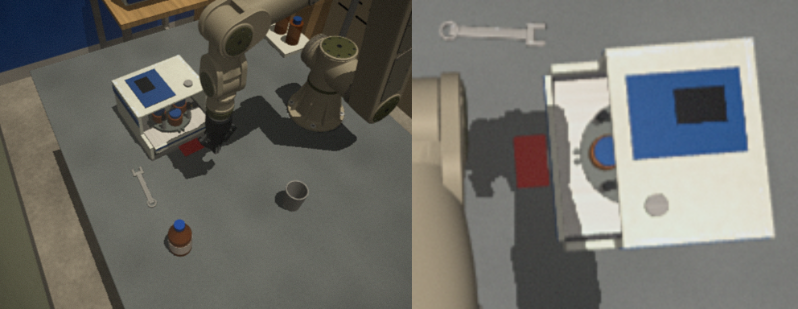

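The tray is home: its panel is at the front of the housing walls with an amber jar at the front centre. The posts sit symmetrically, the bystanders haven't moved and the robot is clear.

```bash
python3 -c "
from workcell import env
print(env.hand_in())"
```

```text
the job is handed in; nothing more can be done
None
```

I handed the job in at about 11.6 s. The carousel was turned to its stop with the open white receiver on the housing side, and the tray was pushed home until it hit its end stop. The lever was let go, though I did not measure its final angle. The bottle, beaker and wrench were not touched; the hand-in call returned no verdict.

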